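# Hang the dial gauge on the test chamber's sprung hanger, dial outward

### The job

Hang the dial gauge by its top bar on the hanger that sticks out of the clear test chamber, with the dial facing away from the chamber. Push it gently in along the hanger until the bar meets the orange stop plate, press it down past the sprung roller until it is fully home in the notch, then let go and leave it hanging still; do not force the hanger and do not disturb the bottle, the snap box or the screwdriver.

Things in the scene. Friction and masses are not known exactly. Their poses are not given: they have to be found in the camera images.
- gauge: Loose dial gauge, about 160 g, standing on the bench at any yaw; 24 mm deep (x), 50 wide (y), 112 tall (z). Origin: centre of its underside. Its dial (red rim, 3 mm proud) is on the -x face; the -x half of the case is white, the +x half black, seen from above too. Solid up to 78 mm; above that two side rails frame a window open right through along x.
- grip (a point): Middle of the gauge's window, 94 mm above its underside. Best grasp: from above, across the two side rails left and right of this point (outer faces 50 mm apart along y; each rail 8 mm wide, 14 deep, 78 to 112 mm high). The gripper's body must stay clear above the window's top.
- bar (a point): Middle of the gauge's steel hanging bar, on its centre line, 106 mm above the underside: round, 6 mm thick, running along y across the window. The window under it is 34 mm wide and 25 mm high.
- dial (a point): Centre of the gauge's dial, 40 mm above the underside and 16 mm to the -x side of its mid-plane.
- chamber: Fixed clear acrylic chamber, open top, 240 x 240 mm, walls up to 165 mm, on a white base 290 x 290 x 12 mm. Origin: centre of its underside. A blue bracket, 44 mm wide, top at 188 mm, sits on the rim of its -x wall; a hanger arm sticks out of it along -x (outward), at y = 0. Gauge and chamber have the same yaw when hung right. Bar, arm and chamber bear 25 N at most.
- bracket (a point): Point on the bracket's front face where the hanger arm comes out: chamber x = -142 mm, y = 0, height 170 mm. The arm telescopes here and is clamped at an extension that is NOT measured: up to 25 mm further out or in than the middle one. Pushed along its length, the clamped arm stays put.
- seat_mid (a point): Seat = centre of the bar when home in the notch, shown for the middle extension: chamber x = -195 mm, y = 0, height 170 mm. The true seat is up to 25 mm further out or in along chamber x, same y and height. Notch floor 3 mm below it, giving 1 mm per 6 N. Inward stands an orange stop plate, 24 mm wide, face 3 mm from the seat, top 26 mm above it, giving 1 mm per 8 N.
- entry_mid (a point): 17 mm above seat_mid: a good height for the bar's centre while it is pushed inward over the arm (13 to 22 mm above the seat clears). When the bar then touches the stop plate it is right over the notch. There a sprung brass roller, its top 9.5 mm above the seat, blocks the way down; it yields to some 5 to 10 N on the bar (more than the gauge's weight), then holds it in.
- hook_end (a point): Outer end of the arm for the middle extension, at seat height: 15 mm outward of the seat; moves with it by up to 25 mm. The arm is 16 mm wide here, its underside 8 mm below the seat and its top (the roller) 9.5 mm above it. The arm must pass through the gauge's window.
- bottle: Bystander: brown bottle, 66 mm in diameter, 170 mm tall; origin at the centre of its underside.
- snapbox: Bystander: clear box with a blue lid, 114 by 84 by 50 mm; origin at the centre of its underside.
- driver: Bystander: blue-handled screwdriver, 130 mm long, lying flat.
Mind the look-alikes: they are no part of the job. There is more than one size of the gauge; the one meant has the size given above.

How it is judged (in metres and radians):
On the way:
1. the gauge is lifted clear of the bench (height (world z) of gauge above 0.04 m), for 0.2 s.
At the end, for the whole second after the job is handed in: Bar home in the notch (centre 166 to 174 mm high, within 12 mm of the arm's mid-plane, 165 to 225 mm out from the chamber's centre), dial side away from the chamber and square within 0.3 rad, upright within 0.25 rad, below 0.03 m/s; bottle, snap box and driver within 20 mm of their starts (z of bar in the frame of chamber between 0.166 and 0.174 m and x of bar in the frame of chamber between -0.225 and -0.165 m and y of bar in the frame of chamber between -0.012 and 0.012 m and x of bracket in the frame of gauge above 0.015 m and angle between the x axis of gauge and the x axis of chamber, either way round below 0.3 rad and angle between gauge's own z axis and vertical below 0.25 rad and linear speed of gauge below 0.03 m/s and distance of each of bottle, snapbox, driver from where it was at the start of the episode below 0.02 m); the robot touches nothing.
It fails at once if the gauge and the hanger or chamber press on each other with more than 25 N (contact force between gauge and chamber above 25 N).
It fails at once if the robot presses on the hanger or chamber with more than 25 N (contact force between any of the fingers, the arm and chamber above 25 N).
It fails at once if a bystander is pushed more than 40 mm or the bottle is tipped (distance of any of bottle, snapbox, driver from where it was at the start of the episode above 0.04 m or angle between bottle's own z axis and vertical above 0.5 rad).
It also fails if it takes over 48 s, if anything falls off the work surface, if the arm or the gripper's body presses on something with over 40 N, if the wrist force passes 120 N, or if a joint passes its speed limit or range.

### The arm

A 6-joint arm with a two-finger parallel gripper is mounted at the origin on the work surface. World frame = base frame: x ahead of the robot, y to its left, z up, the work surface at z = 0. Lengths are in m, angles in degrees, forces in N, time in s.
With the tool pointing down it reaches from about 0.375 to 0.9 m from the base axis. Payload 3.1 kg.
Tool frame: the origin (TCP) lies on the centre line of the jaws, within the pads' length; the fingertips stand 25 mm ahead of it and the grasp point (between the pads) lies 6 mm ahead of it (manip.tips_ahead is the distance from the TCP to the fingertips, in m); z points along the fingers, y is the direction in which the jaws open and shut (so a half turn about z gives the same grasp; the last joint's range is limited). The gripper opens to 87 mm and grips with 3 to 60 N. Pads are 19 mm wide; open, the fingers measure 117 mm over their backs; the gripper's body (75 mm by 190 mm) begins 51 mm behind the grasp point.
Start: joints at [-10.227, 30.224, 82.088, -0, 67.689, -10.227], TCP at [0.625, 0, 0.248] pointing down, gripper open.
Joint ranges: [-176.69, 176.69], [-43.24, 126.21], [12.49, 139.97], [-82, 262], [0, 151.66], [-163.58, 163.58]. Speed limits (degrees/s): [159.86, 159.86, 180, 180, 180, 180].

### API

Orientations are given as [roll, pitch, yaw] about the fixed x, y, z axes, in that order (R = Rz(yaw) Ry(pitch) Rx(roll)).
In Python, from workcell import manip gives the robot as it stands. Calls block until the motion is done:
- manip.reach(position, orientation): joint-space move of the TCP to a pose.
- manip.move_straight(position, attitude=None, vel=0.15, until_force=None): straight line of the TCP; attitude=None keeps the orientation; vel is the mean speed in m/s. With until_force (N) it stops when the force on the tool has changed by that much, and returns True; else False.
- manip.movej(angles): joint-space move.
- manip.grip(opening, squeeze=None): finger opening in m; squeeze is the grip in N (None keeps the last); returns when the fingers have stopped.
- manip.hold(seconds).
- manip.inverse_kinematics(position, orientation): joint angles nearest the present ones, or None.
- manip.snapshot(name): name is "scene" or "side" or "wrist"; returns the picture (384x512x3 uint8, red, green, blue); there is no depth.
- manip.get_calibration(name): a dict with "mtx" (3x3 intrinsics, pixels), "R" (3x3) and "t" (3): a world point X has camera coordinates R X + t. Camera axes: x right, y down, z forward; pixel columns grow to the right and rows downward; lengths in m; the calibration is good to about 2 mm. A picture is of the moment at which its call begins: read the wrist's pose just before it. get_calibration takes no time and is no camera call; for the wrist camera it gives the pose at the moment of the call.
A pose or a line that the arm cannot do raises manip.MotionError and nothing moves.
- manip.job_done(): hands the job in, once; it reports no verdict.
Readings, each from a call of its own:
- manip.get_time(): time.
- manip.get_joints(): joint angles.
- manip.get_dq(): joint speeds.
- manip.get_tau(): joint torques, N m.
- manip.get_ee_pos(): TCP position.
- manip.get_orientation(): TCP orientation.
- manip.get_wrist_force(): force on the tool from outside, world axes, zero at the start.
- manip.get_wrist_torque(): the same for the moment, N m.
- manip.get_grip_width(): finger opening in m.
Only numpy, scipy, OpenCV 4.12 (cv2) and the standard library are available. Lean on these libraries where they do the work, as an engineer would, in place of code of your own. Each camera call takes 0.05 s, during which the arm holds its last target.

## Working session

There is one attempt and no reset: what is moved stays moved. The work goes in short steps, each a Python script; the robot and the scene stay as the last script left them, time stands still between calls to the robot, and variables do not carry over. Pictures are saved under pics/ and viewed, and the job is handed in when it is done.

```bash
ls; mkdir -p pics; python3 - <<'E'
from workcell import manip
import cv2
for n in ("scene","side","wrist"):
    im=manip.snapshot(n); cv2.imwrite(f"pics/{n}0.png",im[:,:,::-1])
    c=manip.get_calibration(n); print(n,c["mtx"].round(1).tolist(),c["R"].round(4).tolist(),c["t"].round(4).tolist())
print(manip.get_time(),manip.get_ee_pos(),manip.get_orientation(),manip.get_wrist_force())
E
```

```text
pics
scene [[383.7, 0.0, 255.3], [0.0, 383.7, 187.8], [0.0, 0.0, 1.0]] [[0.4438, 0.8961, -0.0031], [0.7578, -0.3771, -0.5326], [-0.4784, 0.234, -0.8464]] [-0.1923, -0.4008, 1.4554]
side [[390.5, 0.0, 251.9], [0.0, 390.5, 185.1], [0.0, 0.0, 1.0]] [[0.8537, -0.5206, -0.015], [-0.3894, -0.6189, -0.6822], [0.3458, 0.5882, -0.731]] [-0.5306, 0.283, 0.9591]
wrist [[274.8, 0.0, 253.4], [0.0, 274.8, 188.6], [0.0, 0.0, 1.0]] [[1.0, -0.0009, -0.0022], [-0.0004, -0.9681, 0.2506], [-0.0024, -0.2506, -0.9681]] [-0.6242, -0.0306, 0.3893]
0.15 [6.24476463e-01 1.17245019e-04 2.46792492e-01] [-1.79904088e+02 -1.67521657e-02  8.99993435e+01] [ 0.13255906 -0.23860141  0.10719039]
```

View pics/scene0.png

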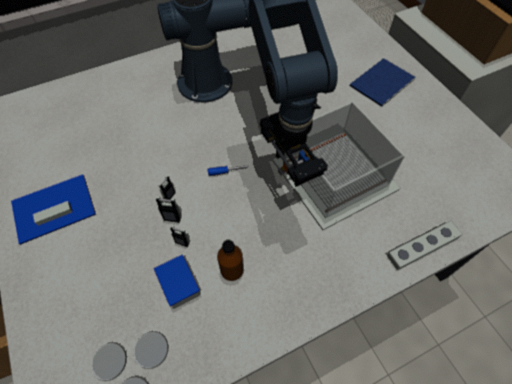

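View pics/side0.png

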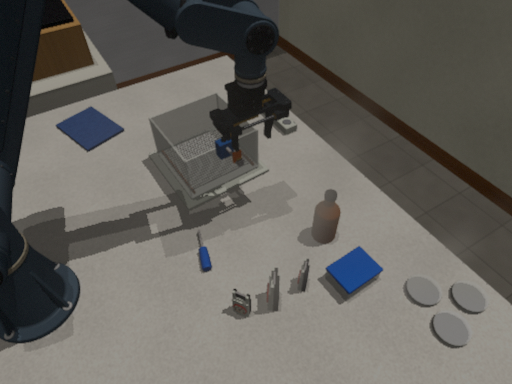

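View pics/wrist0.png

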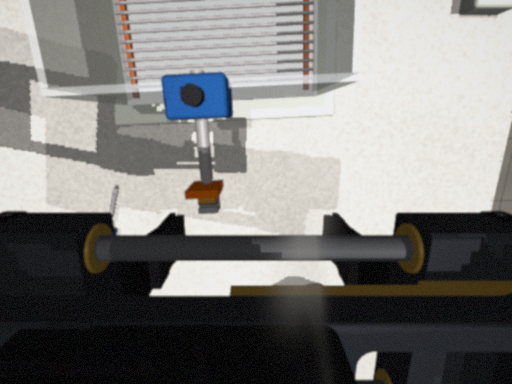

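Three gauges stand at scene (167,188), (168,210), (180,238), which are side (241,302), (273,290), (304,275). I'll crop these close to compare sizes.

```bash
python3 - <<'E'
import cv2,numpy as np
a=cv2.imread("pics/scene0.png")[170:255,140:205]; b=cv2.imread("pics/side0.png")[250:325,220:320]
a=cv2.resize(a,None,fx=6,fy=6,interpolation=cv2.INTER_CUBIC)
b=cv2.resize(b,None,fx=7,fy=7,interpolation=cv2.INTER_CUBIC)
cv2.imwrite("pics/ca.png",a);cv2.imwrite("pics/cb.png",b)
E
```

```text
(no output)
```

View pics/ca.png

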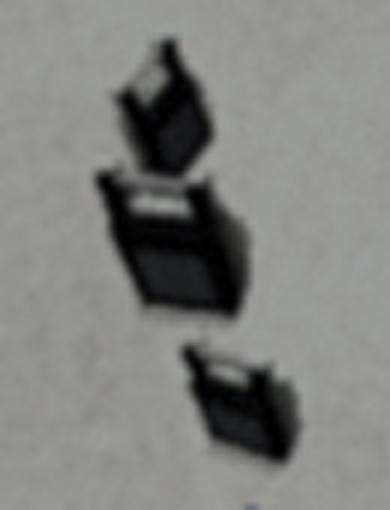

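View pics/cb.png

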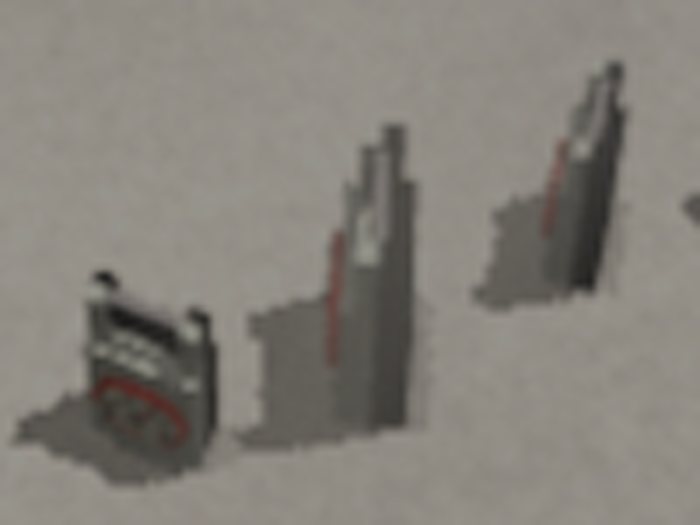

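```bash
cat > h.py <<'E'
from workcell import manip
import numpy as np, cv2
class Cam:
    def __init__(s,n):
        c=manip.get_calibration(n); s.K,s.R,s.t=map(np.array,(c["mtx"],c["R"],c["t"])); s.C=-s.R.T@s.t
    def proj(s,X):
        p=(s.K@(s.R@np.atleast_2d(X).T+s.t[:,None])); return (p[:2]/p[2]).T
    def ray(s,uv): 
        d=s.R.T@np.linalg.inv(s.K)@np.array([uv[0],uv[1],1.]); return d/np.linalg.norm(d)
    def z(s,uv,z):
        d=s.ray(uv); return s.C+d*(z-s.C[2])/d[2]
def tri(obs):
    A=0;b=0
    for c,uv in obs:
        d=c.ray(uv);P=np.eye(3)-np.outer(d,d);A=A+P;b=b+P@c.C
    return np.linalg.solve(A,b)
def save(im,name,crop=None,f=1):
    if crop: im=im[crop[1]:crop[3],crop[0]:crop[2]]
    cv2.imwrite("pics/"+name,cv2.resize(im[:,:,::-1],None,fx=f,fy=f,interpolation=cv2.INTER_CUBIC))
E
python3 - <<'E'
from h import *
s,d,w=Cam("scene"),Cam("side"),Cam("wrist")
np.set_printoptions(precision=4,suppress=True)
print("C",s.C,d.C,w.C)
print("bottom scene",s.z((179.2,222.5),0),s.z((164.2,220.5),0))
print("top scene",s.z((157.8,199.2),.112),s.z((174.7,200.5),.112))
print("side bottom",d.z((277.1,311.1),0),"top",d.z((276.1,268.3),.112),d.z((270.7,276.4),.112))
for X in (((157.8,199.2),(270.7,276.4)),((174.7,200.5),(276.1,268.3))):
    print(tri([(s,X[0]),(d,X[1])]))
print("bracket top wrist",[w.z(p,.188) for p in ((163,75),(226,73),(168,122),(231,115))])
E
```

```text
C [ 1.0853 -0.3194  1.0178] [ 0.2315 -0.6652  0.8863] [0.6251 0.0674 0.3832]
bottom scene [ 0.5185 -0.2942  0.    ] [ 0.4923 -0.3319  0.    ]
top scene [ 0.4874 -0.3246  0.112 ] [ 0.5119 -0.2845  0.112 ]
side bottom [ 0.4878 -0.3349  0.    ] top [ 0.5102 -0.291   0.112 ] [ 0.4886 -0.3018  0.112 ]
[ 0.4884 -0.3161  0.1221]
[ 0.5109 -0.2866  0.1081]
bracket top wrist [array([0.5648, 0.0947, 0.188 ]), array([0.6066, 0.0959, 0.188 ]), array([0.5657, 0.0644, 0.188 ]), array([0.6093, 0.0691, 0.188 ])]
```

Picture summary: the middle gauge (scene 168,210; side 273,290) is the largest. It triangulates to about 112 mm tall and 50 mm wide, so I choose it. The other two are visibly smaller. Next I'll look closely at the hanger and get a wrist view of the gauge.

```bash
python3 - <<'E'
from h import *
np.set_printoptions(precision=4,suppress=True)
im=cv2.imread("pics/wrist0.png")[:,:,::-1]; save(im,"w0crop.png",(20,50,370,220),2.2)
im=cv2.imread("pics/scene0.png")[:,:,::-1]; save(im,"s0crop.png",(260,95,410,240),5)
print(manip.inverse_kinematics([.40,-.25,.25],[180,0,-31]),manip.inverse_kinematics([.50,-.31,.094],[180,0,-31]),manip.inverse_kinematics([.59,0,.2],[180,0,94]))
manip.reach([.40,-.25,.25],[180,0,-31])
w=manip.snapshot("wrist");save(w,"w1.png",None,1.5)
c=manip.get_calibration("wrist");np.savez("w1.npz",**c)
print(manip.get_time(),manip.get_joints())
save(manip.snapshot("side"),"side1.png",None,1.5)
save(manip.snapshot("scene"),"scene1.png",None,1.5)
E
```

```text
[-45.6158  18.2639 103.2712  -0.      58.465   75.3842] [-42.6746  39.498   94.3023  -0.      46.1997  78.3254] [-10.844   30.8416  89.9611   0.      59.1973 -14.844 ]
1.5417 [-45.5506  18.2806 103.2315   0.015   58.4628  75.3532]
```

View pics/w1.png

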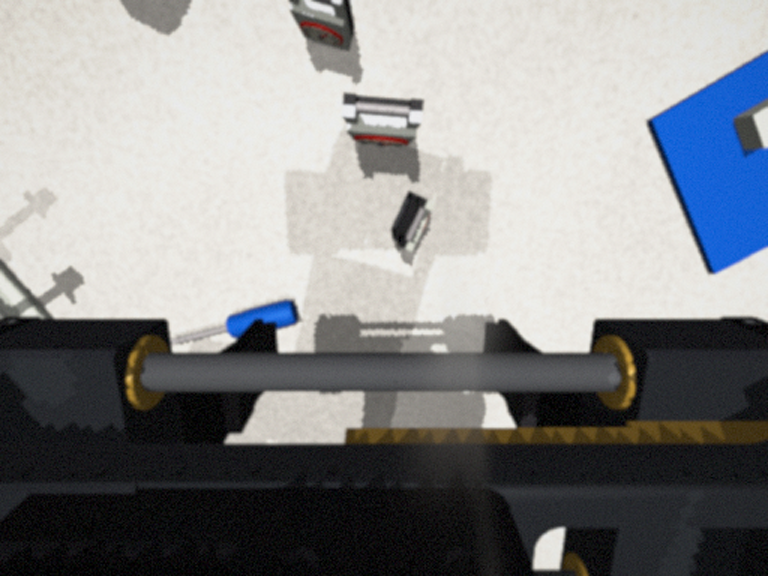

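View pics/w0crop.png

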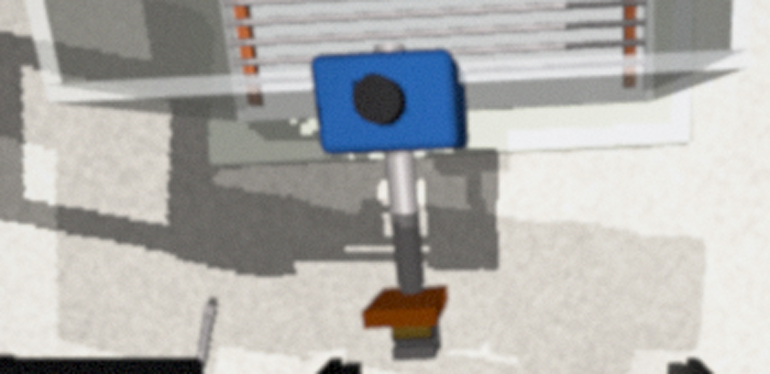

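View pics/scene1.png

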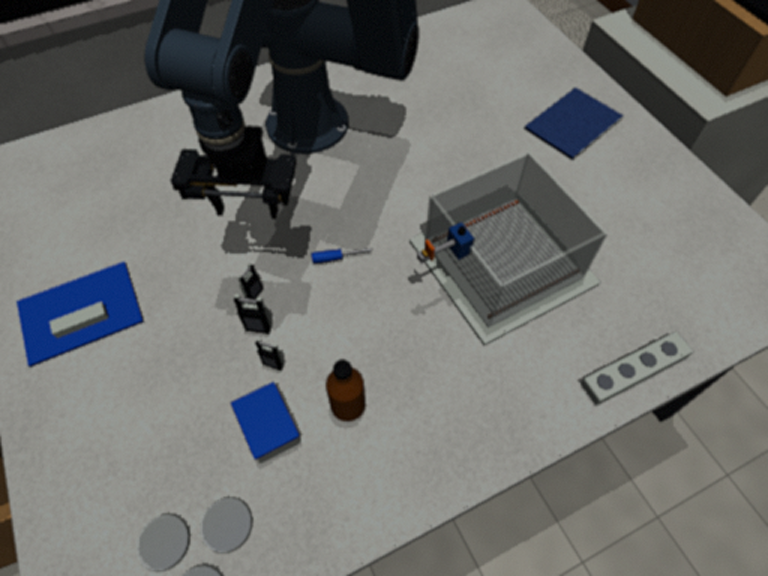

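View pics/side1.png

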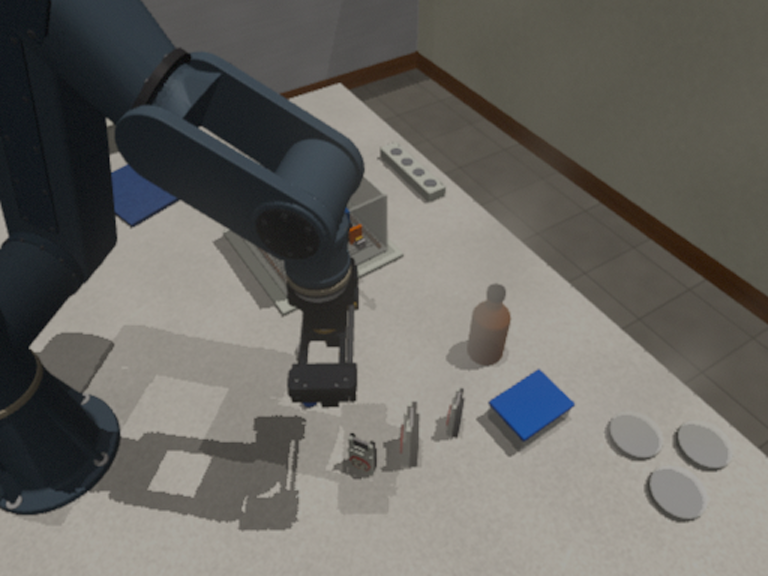

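```bash
python3 - <<'E'
import cv2
a=cv2.imread("pics/w1.png"); a=cv2.resize(a,(512,384))
E
python3 - <<'E'
from h import *
im=cv2.imread("pics/w1.png")[:,:,::-1]
save(im,"w1crop.png",(320,70,450,200),6)
im=cv2.imread("pics/scene1.png")[:,:,::-1]
save(im,"s1crop.png",(395,145,620,355),3.5)
E
```

```text
(no output)
```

View pics/w1crop.png

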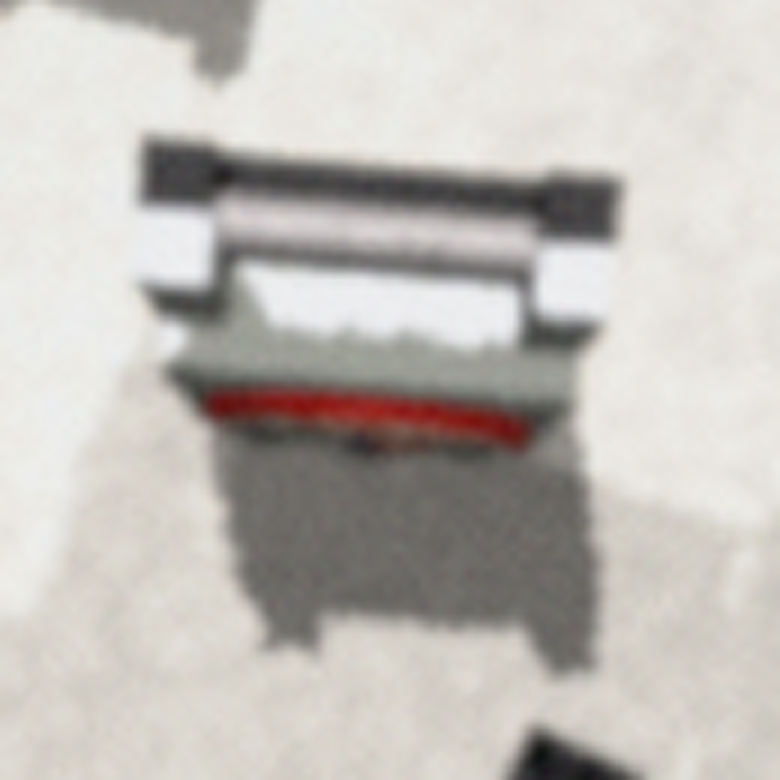

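View pics/s1crop.png

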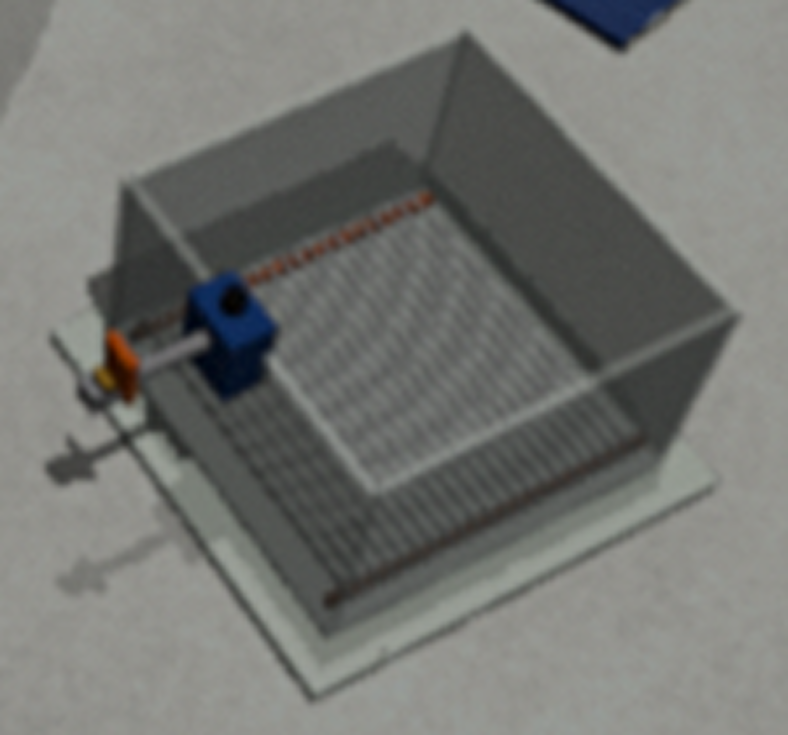

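```bash
cat > fit.py <<'E'
from h import *
from scipy.optimize import least_squares
np.set_printoptions(precision=4,suppress=True)
def T(p,m):
    c,s=np.cos(p[2]),np.sin(p[2]); m=np.asarray(m,float)
    return np.c_[c*m[:,0]-s*m[:,1]+p[0], s*m[:,0]+c*m[:,1]+p[1], m[:,2]]
def un(P,f1,o,f2): 
    P=(np.asarray(P,float)+.5)/f1-.5+np.array(o); return (P+.5)/f2-.5
s=Cam("scene")
w=Cam("wrist"); z=np.load("w1.npz"); w.R,w.t=z["R"],z["t"]; w.C=-w.R.T@w.t
# gauge
px=un([(142,140),(620,178),(135,287),(608,325),(137,204),(616,238)],6,(320,70),1.5)
m=[(.007,.025,.112),(.007,-.025,.112),(-.007,.025,.112),(-.007,-.025,.112),(0,.025,.112),(0,-.025,.112)]
r=least_squares(lambda p:(w.proj(T(p,m))-px).ravel(),[.5,-.31,np.radians(-31)])
print("gauge",r.x[:2],np.degrees(r.x[2]),r.fun.reshape(-1,2).round(1).tolist())
# chamber
px=un([(313,700),(718,482),(52,333),(128,183),(375,490),(738,318),(468,35)],3.5,(395,145),1.5)
m=[(-.145,-.145,0),(.145,-.145,.006),(-.145,.145,.012),(-.12,.12,.165),(-.12,-.12,.165),(.12,-.12,.165),(.12,.12,.165)]
r=least_squares(lambda p:(s.proj(T(p,m))-px).ravel(),[.6,.2,1.6])
q=r.x
print("chamber",q[:2],np.degrees(q[2]),r.fun.reshape(-1,2).round(1).tolist())
w0=Cam("wrist"); w0.R=np.array([[1.0, -0.0009, -0.0022], [-0.0004, -0.9681, 0.2506], [-0.0024, -0.2506, -0.9681]]);w0.t=np.array([-0.6242, -0.0306, 0.3893]);w0.C=-w0.R.T@w0.t
def inch(X): 
    c,sn=np.cos(q[2]),np.sin(q[2]);d=X-np.array([q[0],q[1],0]);return np.array([c*d[0]+sn*d[1],-sn*d[0]+c*d[1],d[2]])
W=lambda P:(np.array(P)/2.2+np.array([20,50]))
print("bracket top in ch",*[inch(w0.z(W(p),.188)) for p in ((313,57),(450,50),(325,152))])
print("rim",*[inch(w0.z(W(p),.165)) for p in ((52,97),(742,58))])
print("plate top",*[inch(w0.z(W(p),.196)) for p in ((364,322),(437,327))])
print("arm end",*[inch(w0.z(W(p),.17)) for p in ((395,357),(437,355))])
sp=un([(112,337),(132,350)],3.5,(395,145),1.5)
print("scene plate top",*[inch(s.z(p,.196)) for p in sp])
E
python3 fit.py
```

```text
gauge [ 0.4942 -0.3081] -35.04419548872894 [[-0.4, -0.3], [0.5, -0.4], [-0.4, -0.4], [0.4, -0.6], [-0.2, 0.7], [0.2, 1.1]]
chamber [0.5794 0.209 ] 92.83768292555483 [[-0.1, 1.5], [0.3, 0.8], [-0.7, -0.8], [-1.5, -1.0], [-0.3, 2.0], [1.7, -1.4], [0.6, -2.3]]
bracket top in ch [-0.1139  0.0208  0.188 ] [-0.114  -0.0206  0.188 ] [-0.1417  0.0208  0.188 ]
rim [-0.1186  0.119   0.165 ] [-0.1181 -0.1165  0.165 ]
plate top [-0.1953  0.0126  0.196 ] [-0.1981 -0.0107  0.196 ]
arm end [-0.2165  0.0097  0.17  ] [-0.2165 -0.006   0.17  ]
scene plate top [-0.1943  0.0107  0.196 ] [-0.1897 -0.0011  0.196 ]
```

Pictures: w1 shows the chosen gauge (w1.png rail tops about 385,110) with its red dial rim toward the TCP side. That gives it a yaw of −35°. Chamber yaw is 92.8°, and the bracket and rim agree between the two cameras. The seat is about 6 mm further out than the middle extension. Grasping next.

```bash
python3 - <<'E'
from h import *
np.set_printoptions(precision=4,suppress=True)
s=Cam("scene"); print("bottle",s.z((231,272),0.01),"box",s.z((178,280),.05))
g=[.4942,-.3081]
manip.grip(.085,45)
manip.reach([*g,.19],[180,0,-35])
save(manip.snapshot("wrist"),"w2.png",None,1.5)
print(manip.get_time(),manip.get_ee_pos(),manip.get_orientation())
print(manip.move_straight([*g,.1],vel=.1,until_force=8),manip.get_ee_pos())
f0=manip.get_wrist_force()
manip.grip(0.03,45); print(manip.get_grip_width(),manip.get_wrist_force()-f0)
manip.move_straight([*g,.15],vel=.1)
print(manip.get_time(),manip.get_grip_width(),manip.get_wrist_force())
save(manip.snapshot("side"),"side2.png",None,1.5)
save(manip.snapshot("scene"),"scene2.png",None,1.5)
E
```

```text
bottle [ 0.7293 -0.2205  0.01  ] box [ 0.702  -0.3563  0.05  ]
2.5583 [ 0.4933 -0.3073  0.1899] [-179.9895    0.1137  -34.9817]
False [ 0.4946 -0.3085  0.1006]
0.04977292755219674 [-1.2424  1.0375  0.9034]
4.95 0.049304424114870245 [ 0.1955 -0.3083 -2.2656]
```

View pics/w2.png

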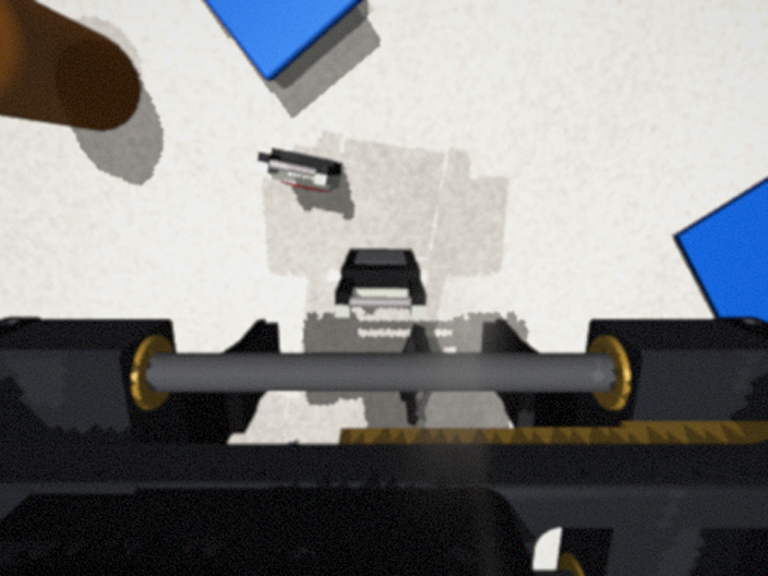

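View pics/side2.png

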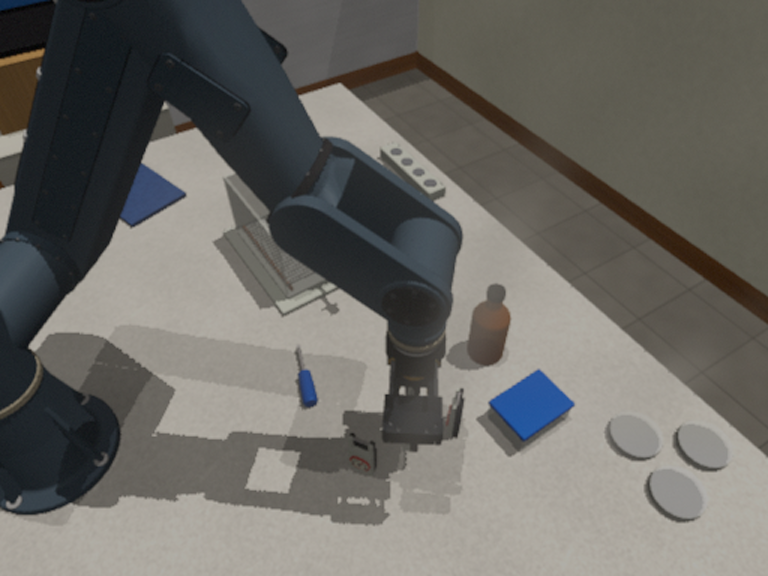

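Both views fit a grasp: the jaws stopped at 49.3 mm, the rail width, and the wrist carries the weight. The neighbouring gauges at w2 (300,170) and side (362,460) have not moved. Next I carry it to the pre-entry pose.

```bash
cat > ch.py <<'E'
from h import *
q=[.5794,.2090,np.radians(92.84)]
def W(x,y,z):
    c,s=np.cos(q[2]),np.sin(q[2]); return [q[0]+c*x-s*y,q[1]+s*x+c*y,z]
def inch(X):
    c,sn=np.cos(q[2]),np.sin(q[2]);d=np.array(X)-np.array([q[0],q[1],0]);return np.array([c*d[0]+sn*d[1],-sn*d[0]+c*d[1],d[2]])
E
python3 - <<'E'
from ch import *
np.set_printoptions(precision=4,suppress=True)
A=[180,0,92.84]
manip.move_straight([.4942,-.3081,.29],vel=.2)
manip.reach(W(-.275,.001,.29),A)
print(manip.get_time(),manip.get_joints())
manip.move_straight(W(-.275,.001,.181),vel=.12)
manip.hold(.3)
print(manip.get_time(),inch(manip.get_ee_pos()),manip.get_orientation(),manip.get_grip_width(),manip.get_wrist_force())
for n in("wrist","side","scene"): save(manip.snapshot(n),n+"3.png",None,1.5)
E
```

```text
7.4667 [-17.1073  25.3994  83.6122  -0.0168  71.0444 -19.8834]
8.825 [-0.2751  0.0008  0.1816] [179.9423   0.0215  92.8402] 0.04962463659844067 [ 0.7671  0.0123 -2.242 ]
```

View pics/wrist3.png

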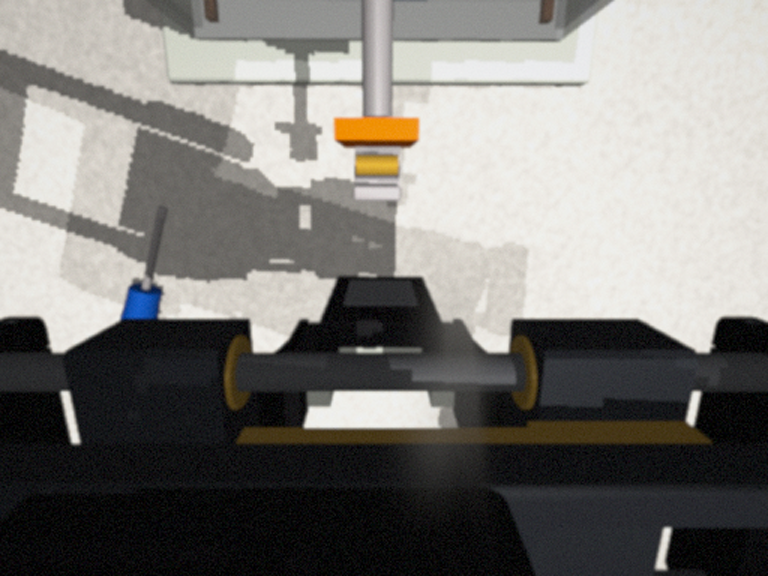

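View pics/side3.png

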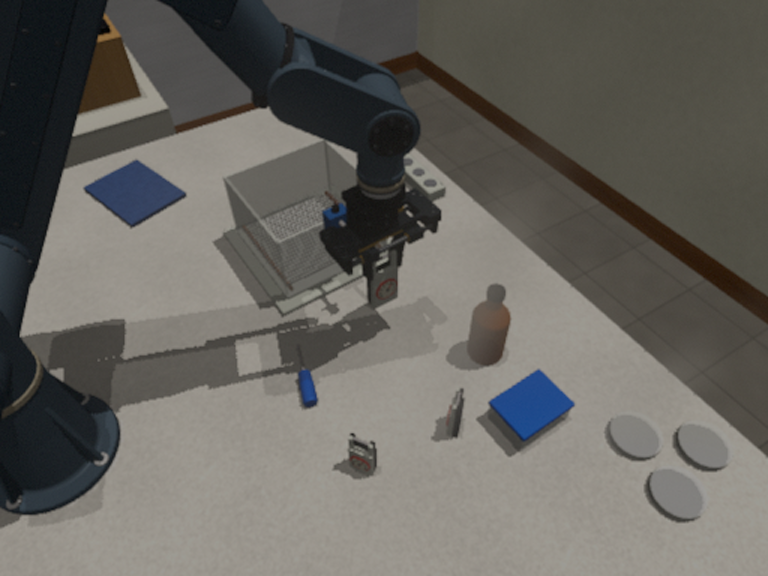

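View pics/scene3.png

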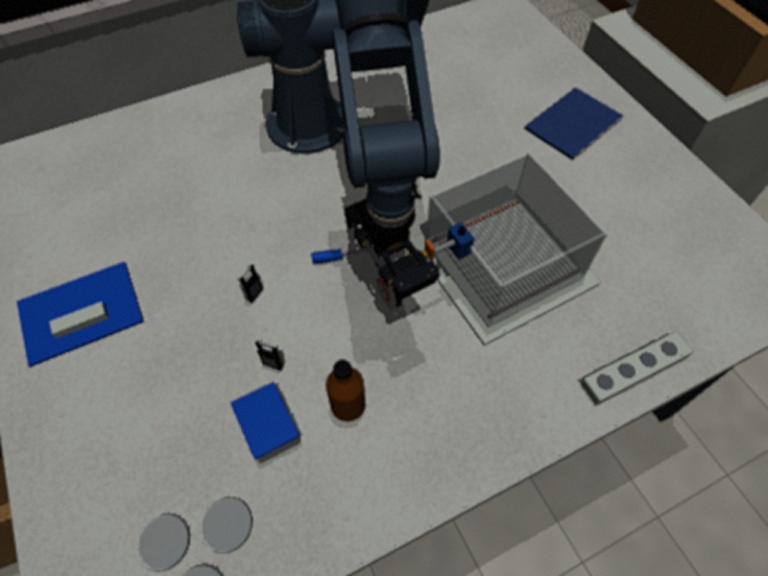

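The gauge is held upright with its dial away from the chamber. At wrist3 the plate is centred at (376,130) and the roller at (377,164), in line with the gauge at about (380,280). I'll measure both points, then push in gently.

```bash
python3 - <<'E'
from ch import *
np.set_printoptions(precision=4,suppress=True)
w=Cam("wrist"); u=lambda p:((p[0]+.5)/1.5-.5,(p[1]+.5)/1.5-.5)
print("roller top",inch(w.z(u((377,164)),.1775)))
for p in ((334,119),(418,119),(341,146),(411,146)): print("plate",inch(w.z(u(p),.196)))
print("arm tip",inch(w.z(u((377,192)),.172)))
A=[180,0,92.84]
# approach then push
f0=manip.get_wrist_force()
print(manip.move_straight(W(-.225,.001,.181),vel=.06,until_force=4),inch(manip.get_ee_pos()),manip.get_wrist_force()-f0)
save(manip.snapshot("wrist"),"wrist4.png",None,1.5)
save(manip.snapshot("side"),"side4.png",(180,100,330,240),5)
print(manip.get_time())
E
```

```text
roller top [-0.2038  0.0017  0.1775]
plate [-0.1923  0.0134  0.196 ]
plate [-0.1924 -0.0098  0.196 ]
plate [-0.1994  0.0117  0.196 ]
plate [-0.1995 -0.008   0.196 ]
arm tip [-0.2129  0.0018  0.172 ]
False [-0.2252  0.0009  0.181 ] [-0.5341 -0.1166 -0.7615]
10.0583
```

View pics/wrist4.png

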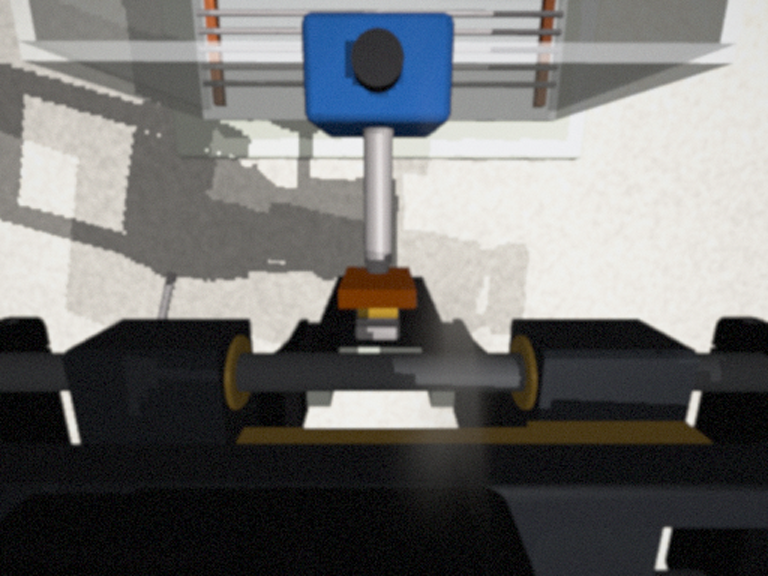

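View pics/side4.png

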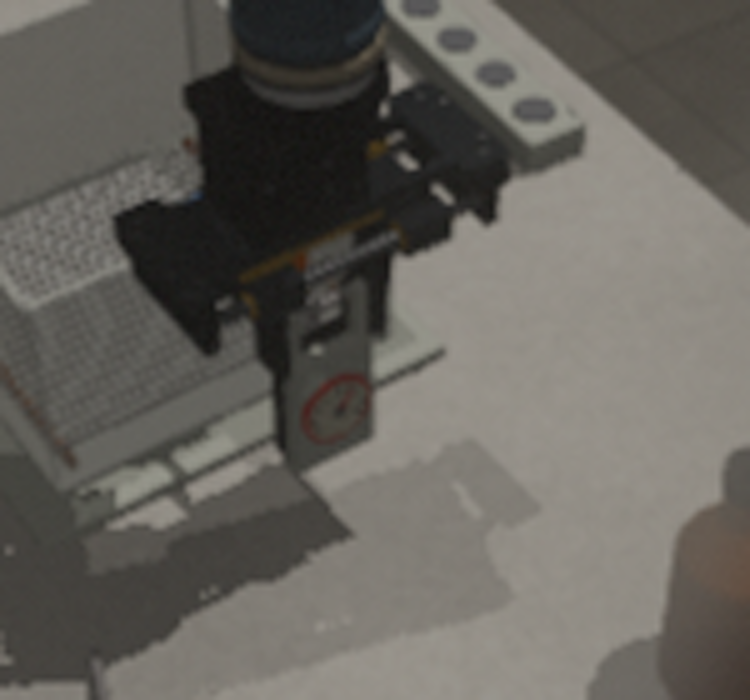

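The bar is just short of the arm tip and laterally in line (arm centre at x≈377, gauge at about 380). Next comes the slow guarded push.

```bash
python3 - <<'E'
from ch import *
np.set_printoptions(precision=4,suppress=True)
manip.hold(.2); f0=manip.get_wrist_force()
print(manip.move_straight(W(-.18,.0015,.181),vel=.02,until_force=4),inch(manip.get_ee_pos()),manip.get_wrist_force()-f0)
manip.hold(.3);print(inch(manip.get_ee_pos()),manip.get_wrist_force()-f0,manip.get_wrist_torque(),manip.get_time())
save(manip.snapshot("wrist"),"wrist5.png",None,1.5)
save(manip.snapshot("side"),"side5.png",(180,100,330,240),5)
E
```

```text
True [-0.1986  0.0014  0.1805] [ 1.2772 -3.5127  0.9049]
[-0.1984  0.0019  0.1798] [ 1.6746 -4.9013  0.5043] [-0.6096 -0.2297 -0.0273] 11.9167
```

View pics/wrist5.png

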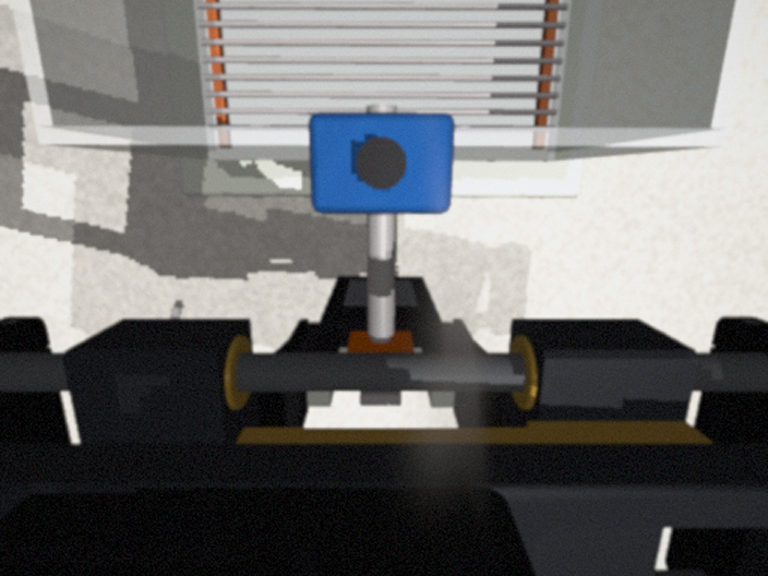

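View pics/side5.png

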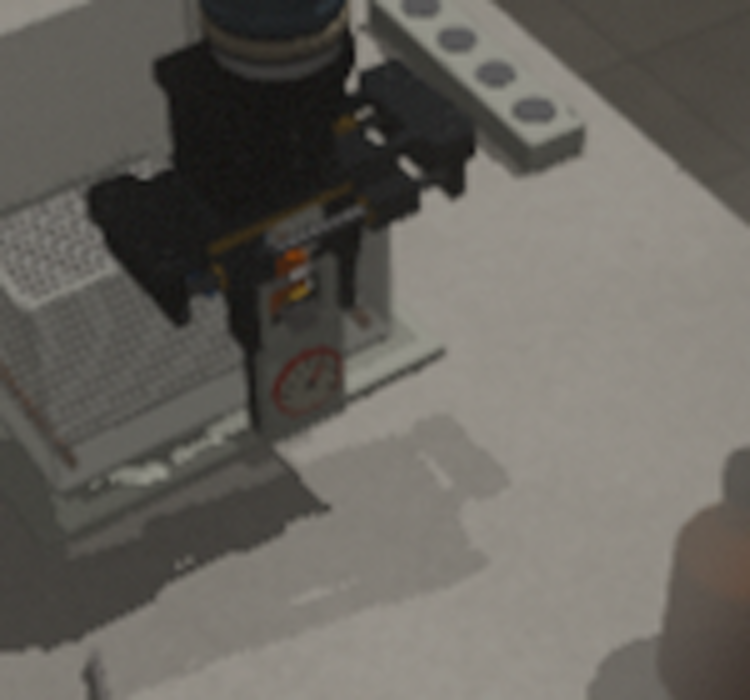

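The bar met the orange plate with about 5 N, in agreement with the picture (side5: plate and roller visible through the window at about (293,280)). I'll ease off the push and press down under guard.

```bash
python3 - <<'E'
from ch import *
np.set_printoptions(precision=4,suppress=True)
x=-.1990
manip.move_straight(W(x,.0015,.181),vel=.01); manip.hold(.2)
print(inch(manip.get_ee_pos()),manip.get_wrist_force())
f0=manip.get_wrist_force()
for z in (.174,.170,.167,.165,.1635):
    h=manip.move_straight(W(x,.0015,z),vel=.02,until_force=15)
    print(z,h,inch(manip.get_ee_pos()),manip.get_wrist_force(),manip.get_grip_width())
    if h: break
manip.hold(.3);print(inch(manip.get_ee_pos()),manip.get_wrist_force(),manip.get_time())
save(manip.snapshot("wrist"),"wrist6.png",None,1.5)
save(manip.snapshot("side"),"side6.png",(180,100,330,240),5)
E
```

```text
[-0.1987  0.002   0.1807] [-0.1022 -1.9248 -2.2983]
0.174 False [-0.1987  0.0014  0.1742] [ 0.027  -0.5105  0.964 ] 0.04985592667066996
0.17 False [-0.1985  0.0014  0.17  ] [-0.1143  2.1016  1.6487] 0.04965136579899137
0.167 False [-0.1987  0.0016  0.1661] [ 1.285   2.455  -3.7928] 0.049652229303877776
0.165 False [-0.1993  0.0022  0.1644] [-0.7105  0.7882 -2.8238] 0.04967567548833954
0.1635 False [-0.1992  0.0016  0.1636] [-1.3295 -0.1429 -1.0942] 0.049371923645240755
[-0.1991  0.0014  0.1636] [ 0.0813 -0.4982 -0.9277] 14.5083
```

View pics/side6.png

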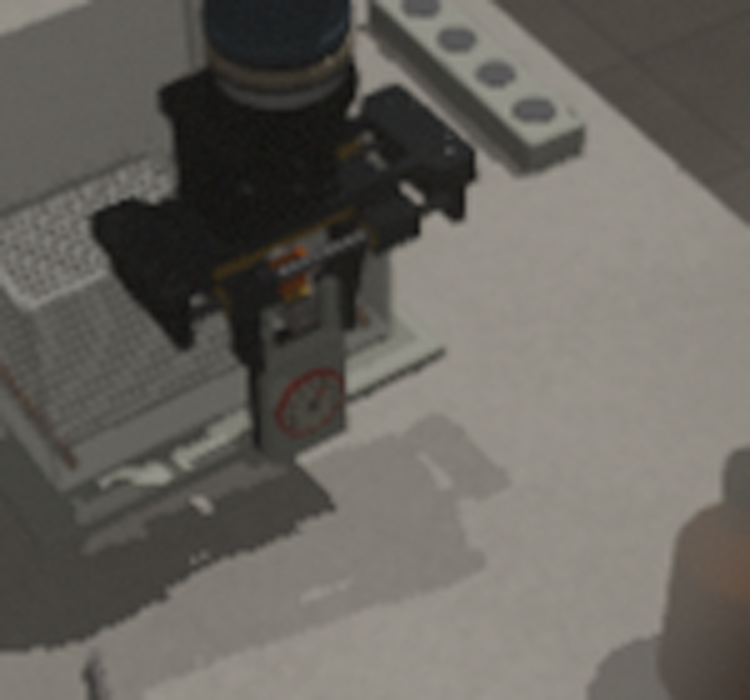

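```bash
python3 - <<'E'
from ch import *
np.set_printoptions(precision=4,suppress=True)
x=-.1991
print(manip.move_straight(W(x,.0015,.1605),vel=.01,until_force=8),inch(manip.get_ee_pos()),manip.get_wrist_force())
manip.hold(.2);print(inch(manip.get_ee_pos()),manip.get_wrist_force())
manip.move_straight(W(x,.0015,.1635),vel=.02);manip.hold(.2);print(inch(manip.get_ee_pos()),manip.get_wrist_force(),manip.get_time())
E
```

```text
True [-0.1991  0.0013  0.1621] [-1.2646  0.2064  6.2551]
[-0.1991  0.0013  0.1622] [-0.9435 -0.6328  6.1877]
[-0.1991  0.0013  0.1634] [-0.0458  0.0485 -1.8206] 15.6
```

Past the snap, the floor answers at about 6 N/mm from TCP z≈0.1634 (bar≈0.169), so the bar is home. Releasing and retreating.

```bash
python3 - <<'E'
from ch import *
np.set_printoptions(precision=4,suppress=True)
manip.grip(.08);manip.hold(.2)
print(manip.get_grip_width(),manip.get_wrist_force())
manip.move_straight(W(-.1991,.0013,.25),vel=.08)
manip.move_straight(W(-.32,.0013,.33),vel=.2)
print(manip.get_time())
for n in("wrist","side","scene"):
    im=manip.snapshot(n); save(im,n+"7.png",None,1.5); 
    if n=="side": save(im,"side7c.png",(180,100,330,240),5)
    if n=="scene": save(im,"scene7c.png",(260,95,410,240),5)
E
```

```text
0.07981798706985345 [-0.7132 -0.33    0.1192]
18.725
```

View pics/wrist7.png

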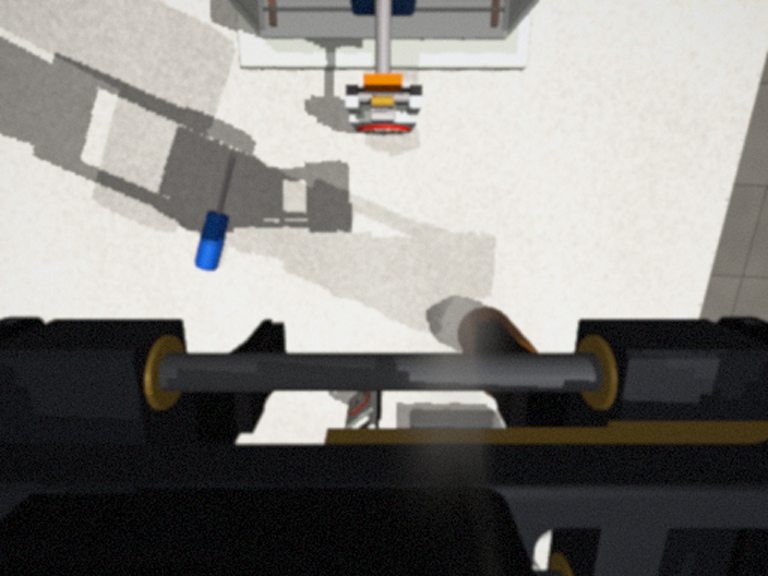

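View pics/side7c.png

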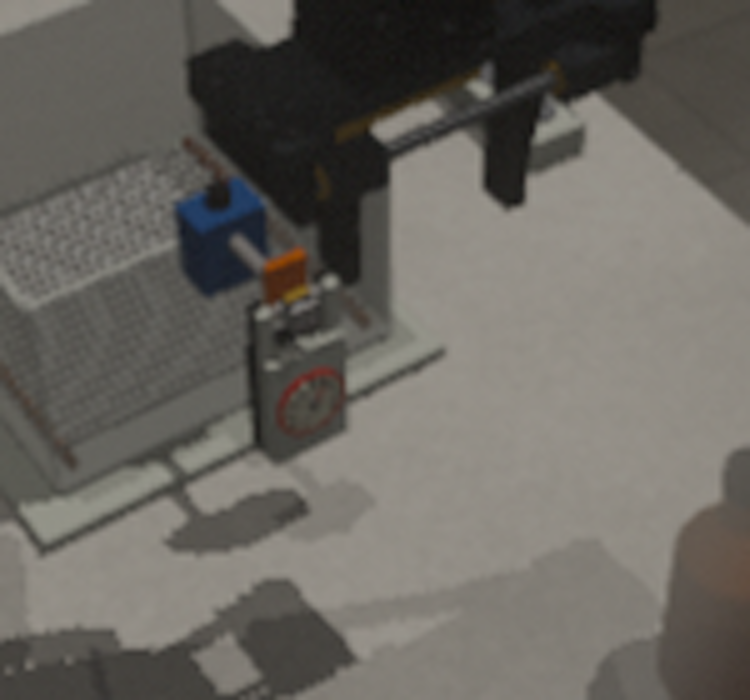

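View pics/scene7.png

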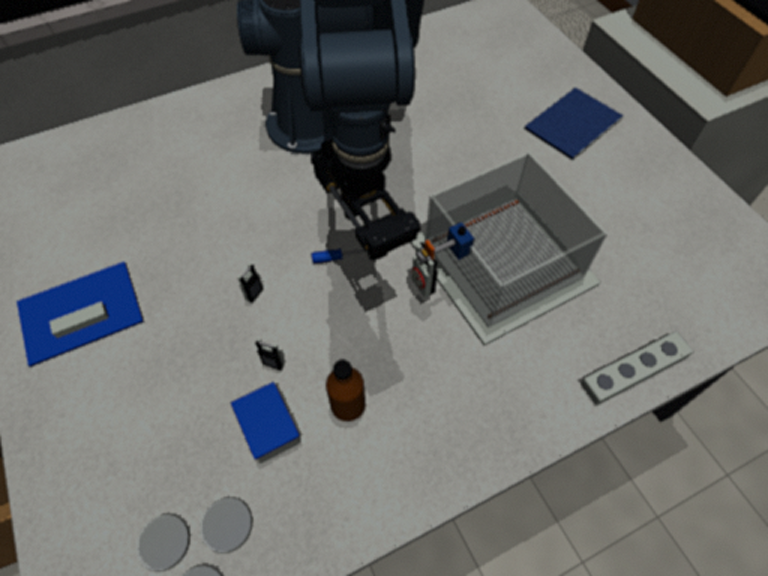

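The pictures show the gauge hanging upright with its dial outward: wrist7 (383,105), side7c (300,370). The roller sits over the bar in front of the plate, and the bystanders have not moved. One last check for stillness, and of the height by triangulating the rail tops.

```bash
python3 - <<'E'
from ch import *
np.set_printoptions(precision=4,suppress=True)
a=manip.snapshot("wrist").astype(int);manip.hold(1.0);b=manip.snapshot("wrist").astype(int)
print("diff gauge region",abs(a-b)[45:100,215:295].mean(),"bg",abs(a-b)[45:100,400:460].mean())
w=Cam("wrist");d=Cam("side");u=lambda p:((p[0]+.5)/1.5-.5,(p[1]+.5)/1.5-.5);v=lambda p:((p[0]+.5)/5-.5+180,(p[1]+.5)/5-.5+100)
for pw,pd in (((357,98),(263,312)),((411,98),(331,282))): print("rail top (expect z .176)",inch(tri([(w,u(pw)),(d,v(pd))])))
print(manip.get_time());manip.job_done()
E
```

```text
diff gauge region 19.167954545454545 bg 1.9594949494949494
rail top (expect z .176) [-0.2014  0.0191  0.1723]
rail top (expect z .176) [-0.204  -0.0188  0.1762]
19.975
the job is handed in; nothing more can be done
```

I hung the largest (112 mm) gauge on the hanger with its dial facing away from the chamber and handed the job in at about 20 s. One last check, for stillness, came out unclear.

**How it went:**
- **Push:** I pushed the bar in until it met the orange plate, at about 5 N.
- **Press:** Pressing it down past the roller, I felt the resistance rise and then snap through. The notch floor then pushed back with about 7–8 N over 1.2 mm. Of the force readings I took, none came near 25 N.
- **Release:** I let go and moved the arm clear.

**What agreed:**
- **Pose:** The final pictures show the gauge upright and square, with the roller over the bar in front of the plate.
- **Height:** The rail tops triangulate to 172 and 176 mm, against 176 mm expected. That puts the bar at about 166–170 mm, roughly 202 mm out and within 1 mm of the middle. At the floor contact, the arm put the bar at about 169 mm.
- **Bystanders:** The bottle, snap box and screwdriver look unmoved.

**What did not agree:** I compared two wrist pictures 1 s apart, and the area around the gauge changed by 19 grey levels against 2 for the plain background. The area also contains sharp edges, and the arm may still have been settling. But the gauge may have been swinging slightly after release. I handed in without a second look, so I have not confirmed that it was fully still.

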